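Lock a tying vise with its loose square key

TASK

Take the orange-handled square key out of the grey tool block, push it gently and fully home into the recessed square socket in the vise's clamp housing, and turn it clockwise until the lock comes up against its stop. Leave the key standing seated in the socket, let go, and do not force the key or knock the other things about. The brass socket floats a few millimetres sideways in its bore, so feel for it.

Things in the scene. Friction and masses are not known exactly. Their poses are not given: they have to be found in the camera images.
- key_center (a point): Loose square key, 80 mm tall, upright in one of the block's holes; its centre, 40 mm above its foot, z up. Steel shank 12 x 12 mm up to 50 mm above the foot, sides along the key's x and y (foot chamfered 1 mm). On top an orange grip 12 mm thick along x, 34 mm wide along y, 50 to 80 mm above the foot: its middle is 25 mm above this point. 90 g.
- key_tip (a point): Centre of the foot of the key, 40 mm below key_center, same axes.
- block: Grey tool block 140 mm (its x) by 230 mm (its y) by 55 mm high, fixed; origin at the centre of its underside. Three square holes 14.5 mm wide, 35 mm deep, at x = -35 mm and y = -70, 0, +70 mm, hold the key and two other tools (which is where varies); two thread spools stand on it near x = +46 mm.
- vise: Fixed tying vise; origin under the clamp housing's centre, x towards its post, z up. The grey housing is 70 x 70 mm, its top 54 mm above the table. The 12 mm post stands at x = 120, y = -35 mm; with the brass head on it, which points along +x from x = 100 mm, it reaches 161 mm above the table.
- lock_mouth (a point): Centre of the round bore (50 mm wide, 30 mm deep) at the level of the housing's top; axes as the vise. In it sits a round brass insert, 38 mm wide, flat top 10 mm below this point, with a 13.3 mm square hole, lightly chamfered, 20 mm deep. The insert floats: its centre lies up to 4 mm off along each of x and y, unmeasured; it needs about 9 N to shove and stays put under a light press.
- bore_floor (a point): Centre of the bore's floor, 30 mm below lock_mouth; the foot of a key that is fully home rests at this height.
- lock (a joint): Angle of the brass insert, rad, growing clockwise seen from above. At 0 the square hole's sides are parallel to the vise's x and y; at any value they are turned clockwise by it. Stop at 1.45; starts between 0 and 0.3. Turning takes about 0.05 N m, more at the stop; it stays where left. The key has about 0.1 rad of play in the hole either way.
- bodkin_center (a point): Bystander: tool with round steel shank and wooden grip, 85 mm tall, upright in a hole of the block; point 42 mm up.
- knotter_center (a point): Bystander: tool with brass shank and black grip, 84 mm tall, upright in a hole of the block; point 42 mm up.
- spool_red_center (a point): Bystander: thread spool 26 mm wide and high, red thread, on the block; its centre.
- spool_yellow_center (a point): Bystander: the same with copper thread and yellow flanges, on the block; its centre.
- spool_black_center (a point): Bystander: the same with black thread and white flanges, on the table; its centre.
- cement: Bystander: amber bottle, 32 mm wide, 75 mm tall; origin under its centre.
- pot: Bystander: white pot, 64 mm wide, 40 mm tall; origin under its centre.
Mind the look-alikes: they are no part of the job. Of the things that look like the part that bears key_center, the smaller one is meant.

How it is judged:
By the outcome, as a careful person would: the job done as asked, in the order asked, and still so for the second after the job is handed in, with the robot touching nothing.
It also fails if it takes over 64 s, if anything falls off the work surface, if the arm or the gripper's body presses on something with over 40 N, if the wrist force passes 120 N, or if a joint passes its speed limit or range.

ROBOT

A 6-joint arm with a two-finger parallel gripper is mounted at the origin on the work surface. World frame = base frame: x ahead of the robot, y to its left, z up, the work surface at z = 0. Lengths are in mm, angles in rad, forces in N, time in s.
With the tool pointing down it reaches from about 350 to 975 mm from the base axis. Payload 7.1 kg.
Tool frame: the origin (TCP) lies between the finger pads; the fingertips stand 14 mm ahead of it and the grasp point (between the pads) lies 5 mm behind it; z points along the fingers, y is the direction in which the jaws open and shut (so a half turn about z gives the same grasp; the last joint's range is limited). The gripper opens to 88 mm and grips with 3 to 60 N. Pads are 20 mm wide; open, the fingers measure 115 mm over their backs; the gripper's body (75 mm by 178 mm) begins 61 mm behind the grasp point.
Start: joints at [-1.191, 0.423, 1.63, -0, 1.089, -0.019], TCP at [242.711, -575.931, 236.675] pointing down, gripper open.
Joint ranges: [-3, 3], [-0.9, 2.11], [0.09, 2.58], [-1.31, 4.45], [0.11, 2.69], [-2.54, 2.54]. Speed limits (rad/s): [2.39, 2.39, 3.01, 3.14, 3.14, 3.14].

INTERFACE

Orientations are given as a rotation vector (axis times angle).
In Python, from workcell import get_obs, get_image, calibration, close_job, regions_of, place_of gives the robot as it stands.
- The arm moves only by the tool move_arm, never from a script. Its argument "deltas" is a list of rows, each a list of 5 numbers: the closure in counts, from 0 (fully open) to 255 (shut), then the shift along the tool's x, y, z in m, then the turn about the tool's z in rad. In form: [[grip, x, y, z, roll], ...]. A call has 1 to 5 rows; each row is the pose to reach, as a shift and turn from the pose commanded when the call began, along the tool's axes at that moment; what a row does not reach only later rows make up. A row lasts 1/12 s, in which the tool goes at most 41.7 mm and 7.16 degrees, less where a joint would pass 70% of its speed; a pose out of reach is approached as far as the arm can. A call with a gripper value outside its range is refused whole. The fingers move at their own pace and stop on an object; the grip force is fixed at half the most. Time passes only in rows, so rows that repeat a pose let the fingers close. It gives the time, the measured TCP pose, the force and the opening at its end, in the units of the state.
- get_obs(): the state, without advancing time (a new reading comes with each control period).
- get_image(name): name is "side" or "top"; returns the picture (384x512x3 uint8, blue, green, red); there is no depth.
- calibration(name): a dict with "intrinsics" (3x3 intrinsics, pixels), "world_to_cam" (4x4, takes a point from world to camera coordinates). Camera axes: x right, y down, z forward; pixel columns grow to the right and rows downward; lengths in mm; the calibration is good to about 2 mm. A picture is of the moment at which its call begins. calibration takes no time and is no camera call.
- close_job(): hands the job in, once; it reports no verdict.
Trained networks look in the newest picture that a camera, given by its name, has taken for a name from the list of things; names that differ only in an ending like _2 or _b are one class to them, and where a whole thing is asked for, a point or a joint stands for the part that bears it (a point fixed in the world has none). Each returns a list of dicts, best first, with "conf" (0 to 1); they miss things now and then, are a little off and sometimes report something else, mostly with a low value. They report only what shows in the picture. A call takes as long as a camera call. They do not tell look-alikes from the thing itself.
- regions_of(camera, name): "region" (384x512 bool, what is visible of it).
- place_of(camera, name): "location" ([x, y, z] in mm, in world coordinates, good to about 4 mm: a listed point, or the origin of a listed thing).
The state is a dict: "t": time; "qpos": joint angles; "qvel": joint speeds; "joint_torque": joint torques, N m; "ee_pos": TCP position; "orientation": TCP orientation; "ft_force": force on the tool from outside, world axes, zero at the start; "moment": the same for the moment, N m; "width": finger opening in mm.
Only numpy, scipy, OpenCV 4.12 (cv2) and the standard library are available. Lean on these libraries where they do the work, as an engineer would, in place of code of your own. Each camera call takes 0.05 s, during which the arm holds its last target.

## Working session

There is one attempt and no reset: what is moved stays moved. The work goes in short steps, Python scripts to look and compute and a tool call to move; the robot and the scene stay as the last step left them, time stands still between calls to the robot, and variables do not carry over. Pictures are saved under pics/ and viewed, and the job is handed in when it is done.

Besides the shell and the picture viewer there is one more tool, called by a JSON object that holds its "name" and its "arguments", one argument or row to a line. move_arm: Moves the arm, as the interface text tells. Its arguments: {"type":"object","properties":{"deltas":{"type":"array","items":{"type":"array","items":{"type":"number"}}}},"required":["deltas"]}

```bash
mkdir -p pics; ls; python3 - <<'E'
from workcell import *
import cv2,numpy as np
o=get_obs();print({k:np.round(v,3) for k,v in o.items()})
for c in("side","top"):
    cv2.imwrite(f"pics/{c}0.png",get_image(c))
    print(c,np.round(calibration(c)["intrinsics"],1).tolist(),np.round(calibration(c)["world_to_cam"],3).tolist())
    for n in("key_center","block","vise","lock_mouth","bodkin_center","knotter_center"):
        try: print(c,n,[(round(d["conf"],2),np.round(d["location"],1).tolist()) for d in place_of(c,n)[:4]])
        except Exception as e: print(n,e)
E
```

```text
pics
{'t': np.float64(0.0), 'qpos': array([-1.191,  0.424,  1.631, -0.   ,  1.089, -0.019]), 'qvel': array([ 0.   ,  0.001, -0.002,  0.002, -0.002, -0.   ]), 'joint_torque': array([ 0.0000e+00, -5.4463e+01, -2.7367e+01,  6.4000e-02,  2.3000e-02,
       -0.0000e+00]), 'ee_pos': array([ 242.528, -575.467,  235.922]), 'orientation': array([-3.078, -0.622,  0.   ]), 'ft_force': array([ 0.189,  0.372, -1.03 ]), 'moment': array([ 0.018, -0.007, -0.015]), 'width': np.float64(88.138)}
side [[438.0, 0.0, 253.3], [0.0, 438.0, 189.3], [0.0, 0.0, 1.0]] [[-0.929, -0.369, -0.001, 483.058], [-0.172, 0.436, -0.884, 169.612], [0.326, -0.821, -0.468, 823.924], [0.0, 0.0, 0.0, 1.0]]
side key_center [(0.76, [341.8, 248.3, 54.3]), (0.75, [444.3, 265.8, 62.0])]
side block [(0.56, [496.9, 212.6, -2.8]), (0.31, [481.0, 134.0, 62.0])]
side vise [(0.7, [537.5, -149.7, -2.6])]
side lock_mouth [(0.66, [541.8, -153.1, 57.4]), (0.54, [448.1, 1.2, 12.5]), (0.24, [441.6, 265.3, 63.9])]
side bodkin_center [(0.7, [482.6, 130.7, 64.6])]
side knotter_center [(0.59, [460.2, 206.0, 60.1])]
top [[390.9, 0.0, 248.5], [0.0, 390.9, 187.3], [0.0, 0.0, 1.0]] [[0.006, -1.0, -0.002, -28.598], [-0.977, -0.006, -0.215, 527.259], [0.215, 0.004, -0.977, 943.83], [0.0, 0.0, 0.0, 1.0]]
top key_center [(0.6, [338.4, 245.9, 58.0]), (0.58, [447.5, 268.9, 60.2]), (0.31, [539.1, -146.7, 3.6])]
top block [(0.35, [442.7, 265.0, 23.1])]
top vise [(0.59, [699.7, 29.7, 1.3]), (0.58, [539.0, -145.6, 2.3])]
top lock_mouth [(0.65, [537.7, -153.5, 53.6])]
top bodkin_center [(0.47, [483.8, 130.5, 61.7])]
top knotter_center [(0.58, [460.1, 198.6, 61.7])]
```

View pics/side0.png

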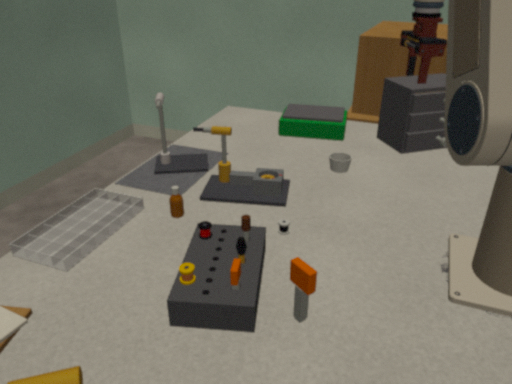

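View pics/top0.png

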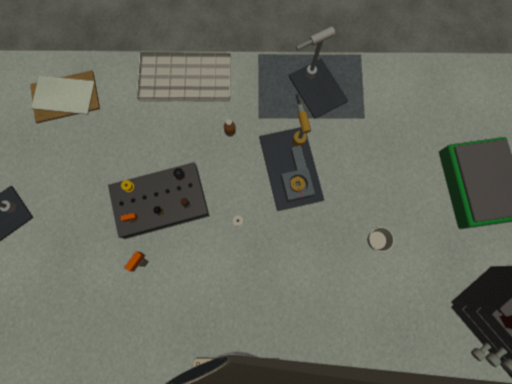

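```bash
python3 - <<'E'
import cv2,numpy as np
t=cv2.imread("pics/top0.png");s=cv2.imread("pics/side0.png")
a=cv2.resize(t[155:275,100:220],(480,480),interpolation=cv2.INTER_CUBIC)
b=cv2.resize(s[205:335,165:325],(0,0),fx=3.6,fy=3.6,interpolation=cv2.INTER_CUBIC)
cv2.imwrite("pics/c1.png",a);cv2.imwrite("pics/c2.png",b)
a=cv2.resize(t[75:215,250:350],(500,700)[:2],interpolation=cv2.INTER_CUBIC)
cv2.imwrite("pics/c3.png",cv2.resize(t[115:215,255:330],(450,600),interpolation=cv2.INTER_CUBIC))
E
```

```text
(no output)
```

View pics/c1.png

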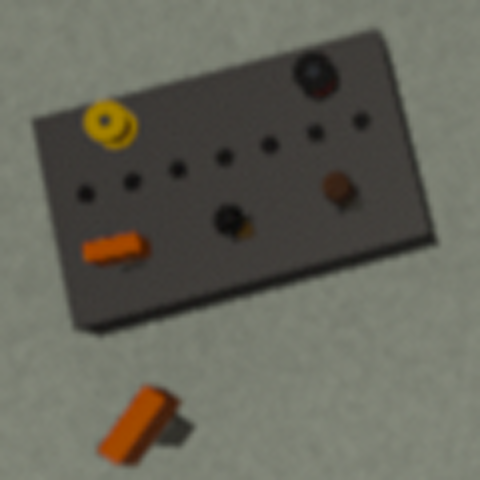

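View pics/c2.png

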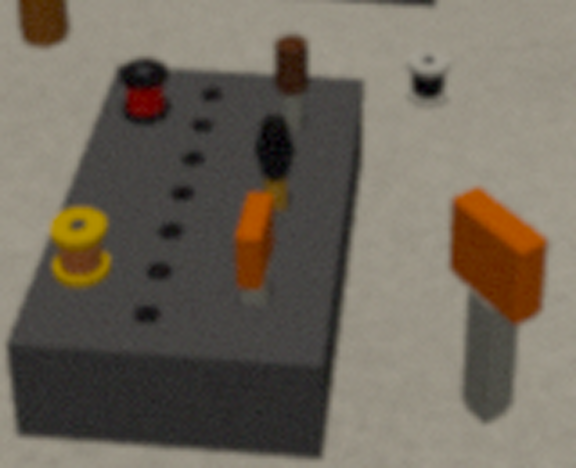

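View pics/c3.png

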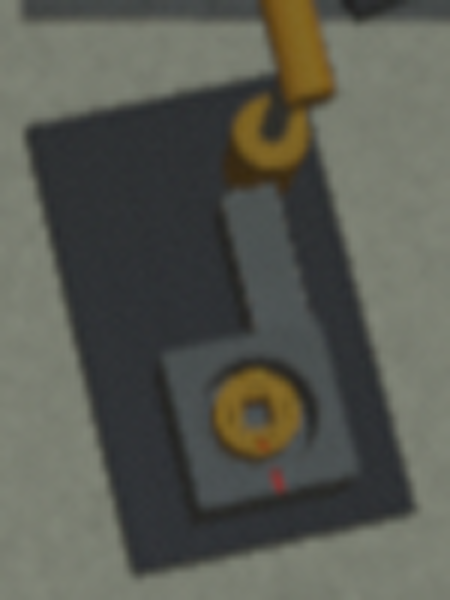

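```bash
cat > h.py <<'E'
import cv2,numpy as np
from workcell import *
from scipy.optimize import minimize
CAL={c:calibration(c) for c in("side","top")}
def proj(c,P):
    P=np.atleast_2d(P).astype(float);M=np.array(CAL[c]["world_to_cam"]);K=np.array(CAL[c]["intrinsics"])
    q=P@M[:3,:3].T+M[:3,3];q=q@K.T
    return q[:,:2]/q[:,2:]
def ray(c,uv,z):
    M=np.array(CAL[c]["world_to_cam"]);K=np.array(CAL[c]["intrinsics"])
    d=M[:3,:3].T@np.linalg.inv(K)@np.array([uv[0],uv[1],1.]);o=-M[:3,:3].T@M[:3,3]
    return o+d*(z-o[2])/d[2]
def box(cx,cy,yaw,x0,x1,y0,y1,z0,z1):
    c,s=np.cos(yaw),np.sin(yaw)
    return np.array([[cx+c*x-s*y,cy+s*x+c*y,z] for x in(x0,x1) for y in(y0,y1) for z in(z0,z1)])
def sil(c,P,roi,ss=8):
    x0,y0,x1,y1=roi
    uv=(proj(c,P)-[x0-.5,y0-.5])*ss-.5
    h=cv2.convexHull(uv.astype(np.float32))
    m=np.zeros(((y1-y0)*ss,(x1-x0)*ss),np.float32)
    cv2.fillConvexPoly(m,np.round(h*16).astype(np.int32),1.0,shift=4)
    m=cv2.resize(m,(x1-x0,y1-y0),interpolation=cv2.INTER_AREA)
    return cv2.GaussianBlur(m,(0,0),0.8)
def orange(im):
    im=im.astype(np.float32);a=(im[...,2]-im[...,0]) # red minus blue
    return a
E
python3 - <<'E'
from h import *
s=cv2.imread("pics/side0.png");t=cv2.imread("pics/top0.png")
R={"top":(116,207,142,228),"side":(226,254,248,290)}
A={}
for c,im in(("top",t),("side",s)):
    x0,y0,x1,y1=R[c];a=orange(im)[y0:y1,x0:x1];
    A[c]=a; print(c,a.max(),np.percentile(a,[5,20,50]))
def cost(p,cams=("top","side"),full=False):
    e=0
    for c in cams:
        m=sil(c,box(p[0],p[1],p[2],-6,6,-17,17,p[3],p[3]+30),R[c])
        # faces differ in brightness: clip
        a=np.clip(A[c]/90.,0,1); e+=((m-a)**2).sum()
    return e
for cams in(("top",),("side",),("top","side")):
    best=None
    for y0 in(0.05,0.2,0.35):
        f=(lambda p:cost(p,cams)) if len(cams)==2 else (lambda p:cost(p,cams)+0.01*(p[3]-70)**2)
        r=minimize(f,[445,267,y0,70],method="Nelder-Mead",options=dict(initial_simplex=np.array([[445,267,y0,70],[450,267,y0,70],[445,272,y0,70],[445,267,y0+.1,70],[445,267,y0,74]])))
        if best is None or r.fun<best.fun: best=r
    print(cams,np.round(best.x,3),round(best.fun,2))
for n in("block",):
    for c in("top","side"):
        for d in regions_of(c,n)[:1] if 0 else []: pass
E
```

```text
top 164.0 [5. 5. 6.]
side 177.0 [ 2.  4. 10.]
('top',) [4.46247e+02 2.68983e+02 2.02000e-01 6.76000e+01] 3.47
('side',) [4.44612e+02 2.67422e+02 2.19000e-01 7.35860e+01] 22.2
('top', 'side') [4.44904e+02 2.66833e+02 2.17000e-01 7.32200e+01] 26.62
```

```bash
python3 - <<'E'
from h import *
f=lambda p:((p[0]+.5)/6-.5+255,(p[1]+.5)/6-.5+115)
C=[ray("top",f(p),54)[:2] for p in((162,352),(320,322),(358,473),(198,508))]
C=np.array(C);print(np.round(C,1),C.mean(0))
for i in range(4):
    d=C[(i+1)%4]-C[i];print(np.hypot(*d),np.arctan2(d[1],d[0]))
ic=ray("top",f((258,412)),44);print("insert",ic, "hole",ray("top",f((257,413)),44))
mi=ray("top",f((263,443)),44)[:2];print("mark angle",np.arctan2(*(mi-ic[:2])[::-1]))
t=cv2.imread("pics/top0.png");s=cv2.imread("pics/side0.png")
cv2.imwrite("pics/c4.png",cv2.resize(t[160:205,275:320],(540,540),interpolation=cv2.INTER_CUBIC))
cv2.imwrite("pics/c5.png",cv2.resize(s[160:200,240:300],(780,520),interpolation=cv2.INTER_CUBIC))
E
```

```text
[[ 565.8 -110.9]
 [ 579.6 -179.4]
 [ 513.  -193.8]
 [ 497.5 -125.4]] [ 538.98799396 -152.37361408]
69.87640604174358 -1.372219109313433
68.12462565348964 -2.927906230499543
70.21091490542779 1.7946132606298673
69.89244429154009 0.20883778353689625
insert [ 541.81308138 -153.00068297   44.        ] hole [ 541.3658318  -152.55826944   44.        ]
mark angle -3.0058697551297455
```

View pics/c4.png

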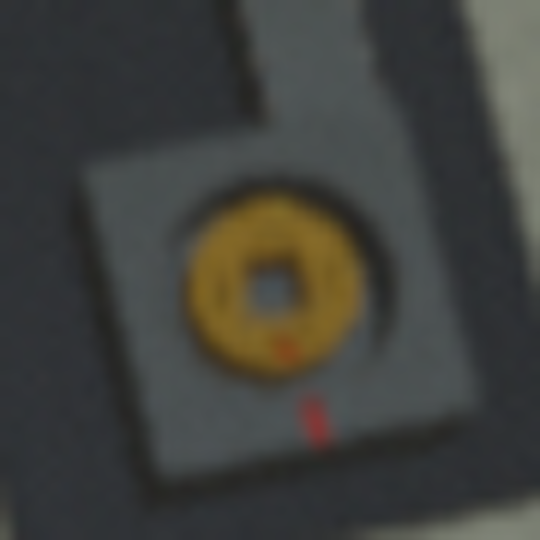

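View pics/c5.png

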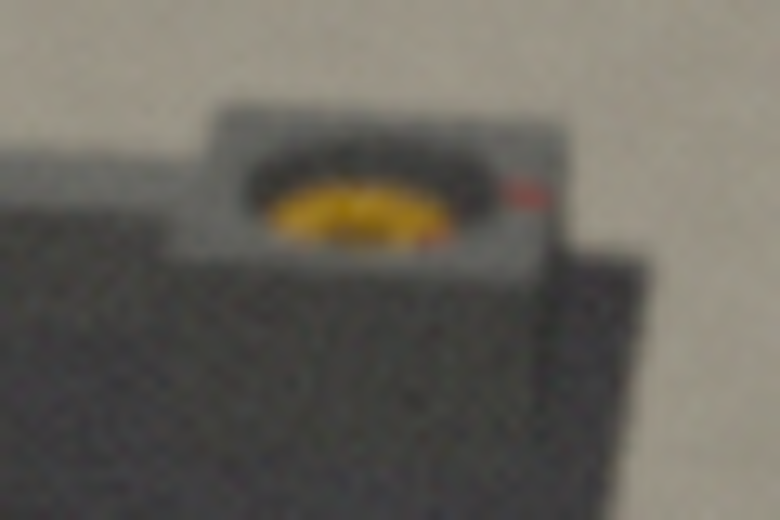

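```bash
python3 - <<'E'
from h import *
t=cv2.imread("pics/top0.png");s=cv2.imread("pics/side0.png")
x0,y0,x1,y1=284,170,312,198
im=t[y0:y1,x0:x1].astype(np.float32)
a=im[...,1]-im[...,0]; print(a.max(),np.median(a))
red=im[...,2]-im[...,1]; 
yy,xx=np.mgrid[y0:y1,x0:x1]
m=np.clip(a/45,0,1); 
th=np.linspace(0,2*np.pi,60)
from scipy.optimize import minimize
def cost(p):
    P=np.c_[p[0]+19*np.cos(th),p[1]+19*np.sin(th),44+0*th]
    q=sil("top",P,(x0,y0,x1,y1))
    w=1-np.exp(-((xx-proj("top",[p[0],p[1],44])[0,0])**2+(yy-proj("top",[p[0],p[1],44])[0,1])**2)/18)
    return (w*(q-p[2]*m)**2).sum()
r=minimize(cost,[541,-153,1],method="Nelder-Mead",options=dict(initial_simplex=[[541,-153,1],[544,-153,1],[541,-150,1],[541,-153,1.2]]));print(r.x,r.fun)
# red marks
rr=np.clip((t[...,2].astype(np.float32)-t[...,1]),0,None)
for roi in((296,186,303,191),(298,192,305,199)):
    w=rr[roi[1]:roi[3],roi[0]:roi[2]];print(np.round(w).astype(int))
# hole dark centroid
g=t[176:192,290:306].astype(int);print((g[...,2]-g[...,0]))
E
```

```text
65.0 0.0
[ 541.67296729 -152.34805261    0.90640134] 3.537227183754244
[[16 12 15 21 24 25 27]
 [24 24 28 26 25 26 25]
 [25 31 43 39 27 26 22]
 [24 31 50 49 30 22 12]
 [20 23 30 29 17  8  1]]
[[ 0  0  6  5  0  0  0]
 [ 0  4 29 30  2  0  0]
 [ 0  5 45 59 12  0  0]
 [ 0  0 37 73 25  0  0]
 [ 0  0 18 56 27  1  0]
 [ 0  0  2 18 11  0  0]
 [ 0  0  0  0  1  0  0]]
[[-4 -2  0  3 13 27 43 48 46 34 17  7  4  1 -1 -3]
 [-2  0  8 27 47 66 80 83 80 70 52 35 18  5  2 -2]
 [-1  6 27 57 79 88 88 85 86 85 81 71 51 23  5  0]
 [ 0 18 54 81 89 88 86 83 84 89 91 86 80 53 19  4]
 [ 3 36 77 90 91 88 86 84 79 80 90 92 87 76 37  5]
 [10 61 88 90 88 76 65 60 56 63 85 89 86 81 52 14]
 [21 75 88 86 85 60 32 21 18 42 74 86 84 82 61 19]
 [32 83 87 81 82 51  8 -6 -2 22 62 85 84 87 70 20]
 [35 86 87 77 78 42  3 -8 -3 19 57 80 84 88 67 16]
 [31 78 85 82 78 48 14  6 11 33 61 78 86 86 63 11]
 [20 63 84 88 83 63 48 41 46 64 76 85 89 77 44  5]
 [ 7 40 75 86 86 76 79 76 77 80 83 87 84 58 16 -4]
 [-2 20 57 77 83 85 86 89 90 90 85 84 67 29 -3 -7]
 [-4  9 28 49 71 79 80 86 96 93 80 65 36  4 -7 -5]
 [-4  0  8 22 40 52 62 69 72 67 48 24  5 -5 -5 -4]
 [-6 -5 -1  5 12 17 25 31 29 21 10 -1 -6 -6 -4 -3]]
```

```bash
cat >> h.py <<'E'
from scipy.spatial.transform import Rotation as Ro
def plan(x,y,z,yawx):
    o=get_obs();R=Ro.from_rotvec(o["orientation"]).as_matrix()
    d=R.T@(np.array([x,y,z])-o["ee_pos"])/1000
    yw=np.arctan2(R[1,0],R[0,0]); r=-((yawx-yw+np.pi)%(2*np.pi)-np.pi)
    print("t",round(float(o["t"]),2),"pos",np.round(o["ee_pos"],1),"yawx",round(yw,3),"tilt",np.round(R[:,2],4),"F",np.round(o["ft_force"],1),"w",round(float(o["width"]),1),"q",np.round(o["qpos"],2))
    print("delta",np.round(d,4),"roll",round(r,3))
E
python3 -c "
from h import *
plan(500,-200,236,1.0)"
```

```text
t 0.7 pos [ 242.7 -575.9  236.7] yawx 0.399 tilt [-0. -0. -1.] F [-1.   0.4  0.8] w 87.8 q [-1.19  0.42  1.63 -0.    1.09 -0.02]
delta [ 0.3831 -0.2465  0.0007] roll -0.601
```

{"name": "move_arm", "arguments": {
  "deltas": [
    [110, 0.383, -0.246, 0, -0.6],
    [110, 0.383, -0.246, 0, -0.6],
    [110, 0.383, -0.246, 0, -0.6],
    [110, 0.383, -0.246, 0, -0.6],
    [110, 0.383, -0.246, 0, -0.6]
  ]
}}

```text
t: 1.12
ee_pos: [361.2, -402.6, 236.8]
orientation: [2.753, 1.512, 0.0]
ft_force: [0.4, 0.1, -0.4]
width: 58.1
```

```bash
python3 -c "
from h import *
plan(480,0,200,1.4)"
```

```text
t 1.12 pos [ 361.2 -402.6  236.8] yawx 1.004 tilt [ 3.e-04 -2.e-04 -1.e+00] F [ 0.4  0.1 -0.4] w 58.1 q [-0.86  0.3   1.82  0.    1.02 -0.3 ]
delta [ 0.4035 -0.1158  0.0368] roll -0.396
```

{"name": "move_arm", "arguments": {
  "deltas": [
    [110, 0.4, -0.116, 0, -0.4],
    [110, 0.4, -0.116, 0, -0.4],
    [110, 0.4, -0.116, 0, -0.4],
    [110, 0.4, -0.116, 0, -0.4],
    [110, 0.4, -0.116, 0, -0.4]
  ]
}}

```text
t: 1.53
ee_pos: [420.3, -202.6, 236.9]
orientation: [2.402, 2.024, 0.0]
ft_force: [0.4, 0.8, 0.1]
width: 50.1
```

```bash
python3 -c "
from h import *
plan(445.5,267.5,160,1.78)"
```

```text
t 1.53 pos [ 420.3 -202.6  236.9] yawx 1.4 tilt [ 6.e-04 -2.e-04 -1.e+00] F [0.4 0.8 0.1] w 50.1 q [-0.47  0.19  1.97  0.    0.98 -0.3 ]
delta [ 0.4676 -0.055   0.0768] roll -0.38
```

Moves are tracking; continue towards the key, staying high.

{"name": "move_arm", "arguments": {
  "deltas": [
    [110, 0.467, -0.055, 0.02, -0.38],
    [110, 0.467, -0.055, 0.02, -0.38],
    [110, 0.467, -0.055, 0.02, -0.38],
    [110, 0.467, -0.055, 0.02, -0.38],
    [110, 0.467, -0.055, 0.02, -0.38]
  ]
}}

```text
t: 1.95
ee_pos: [431.3, 5.3, 228.1]
orientation: [1.978, 2.44, 0.001]
ft_force: [1.8, -0.0, 0.2]
width: 50.0
```

```bash
python3 -c "
from h import *
plan(445.5,267.5,160,1.78)"
```

```text
t 1.95 pos [431.3   5.3 228.1] yawx 1.779 tilt [ 0.001  0.    -1.   ] F [ 1.8 -0.   0.2] w 50.0 q [-0.02  0.15  2.05  0.    0.95 -0.22]
delta [0.2536 0.0682 0.0681] roll -0.001
```

{"name": "move_arm", "arguments": {
  "deltas": [
    [110, 0.254, 0.068, 0.04, 0],
    [110, 0.254, 0.068, 0.04, 0],
    [110, 0.254, 0.068, 0.04, 0],
    [110, 0.254, 0.068, 0.04, 0],
    [110, 0.254, 0.068, 0.04, 0]
  ]
}}

```text
t: 2.37
ee_pos: [442.3, 211.3, 196.5]
orientation: [1.978, 2.44, 0.001]
ft_force: [0.6, -0.5, 0.6]
width: 50.2
```

```bash
python3 -c "
from h import *
plan(445.5,267.5,150,1.78)"
```

```text
t 2.37 pos [442.3 211.3 196.5] yawx 1.779 tilt [ 7.e-04  3.e-04 -1.e+00] F [ 0.6 -0.5  0.6] w 50.2 q [ 0.42  0.28  1.96 -0.    0.9   0.21]
delta [0.0543 0.0148 0.0465] roll -0.001
```

{"name": "move_arm", "arguments": {
  "deltas": [
    [110, 0.054, 0.015, 0.03, 0],
    [110, 0.054, 0.015, 0.045, 0],
    [110, 0.054, 0.015, 0.045, 0],
    [110, 0.054, 0.015, 0.045, 0]
  ]
}}

```text
t: 2.7
ee_pos: [444.9, 265.2, 150.4]
orientation: [-1.975, -2.442, 0.005]
ft_force: [-0.2, -0.3, -0.3]
width: 49.9
```

```bash
python3 - <<'E'
from h import *
plan(445.5,267.5,83,1.78)
cv2.imwrite("pics/t1.png",cv2.resize(get_image("top")[140:290,90:250],(800,750)[:2] if 0 else (640,600)))
cv2.imwrite("pics/s1.png",cv2.resize(get_image("side")[150:330,160:340],(600,600)))
E
```

```text
t 2.7 pos [444.9 265.2 150.4] yawx 1.781 tilt [-0.0028 -0.0017 -1.    ] F [-0.2 -0.3 -0.3] w 49.9 q [ 0.51  0.39  1.92 -0.    0.83  0.3 ]
delta [0.0022 0.0012 0.0674] roll 0.001
```

View pics/s1.png

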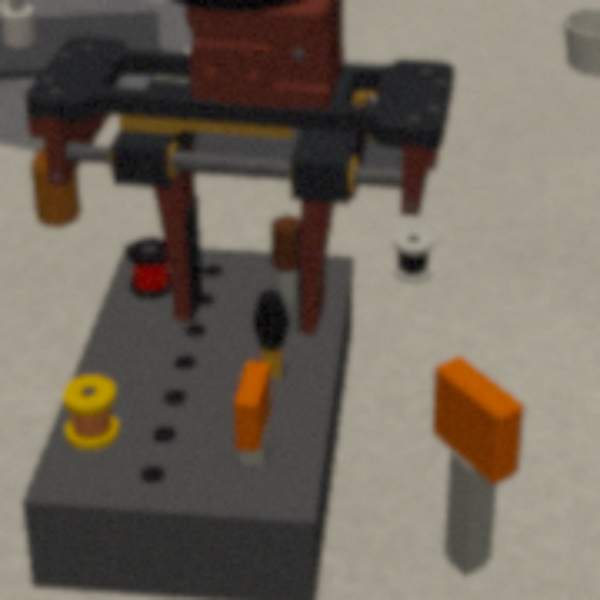

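View pics/t1.png

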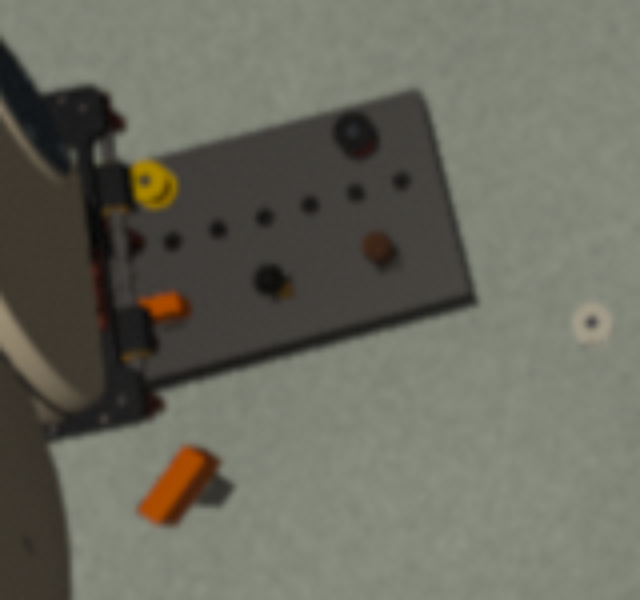

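{"name": "move_arm", "arguments": {
  "deltas": [
    [110, 0.001, 0.0, 0.02, 0],
    [110, 0.001, 0.0, 0.035, 0],
    [110, 0.001, 0.0, 0.035, 0],
    [110, 0.001, 0, 0.035, 0]
  ]
}}

```text
t: 3.13
ee_pos: [446.1, 264.8, 117.3]
orientation: [1.981, 2.438, 0.0]
ft_force: [-0.6, -0.5, 0.1]
width: 50.3
```

```bash
python3 - <<'E'
from h import *
plan(445.5,267.5,83,1.78)
im=get_image("side");p=proj("side",[get_obs()["ee_pos"]-[0,0,14]])[0]
print(p,proj("side",[[445.5,267.5,100],[445.5,267.5,69]]))
cv2.circle(im,tuple(np.round(p).astype(int)),1,(255,0,255),-1)
cv2.imwrite("pics/s2.png",cv2.resize(im[190:310,170:290],(720,720))[:600])
E
```

```text
t 3.13 pos [446.1 264.8 117.3] yawx 1.777 tilt [ 1.e-04 -0.e+00 -1.e+00] F [-0.6 -0.5  0.1] w 50.3 q [ 0.51  0.45  1.94 -0.    0.75  0.31]
delta [ 0.0027 -0.      0.0343] roll -0.003
[234.67881003 261.83280429] [[234.75462609 264.68438721]
 [235.14315685 279.88198291]]
```

View pics/s2.png

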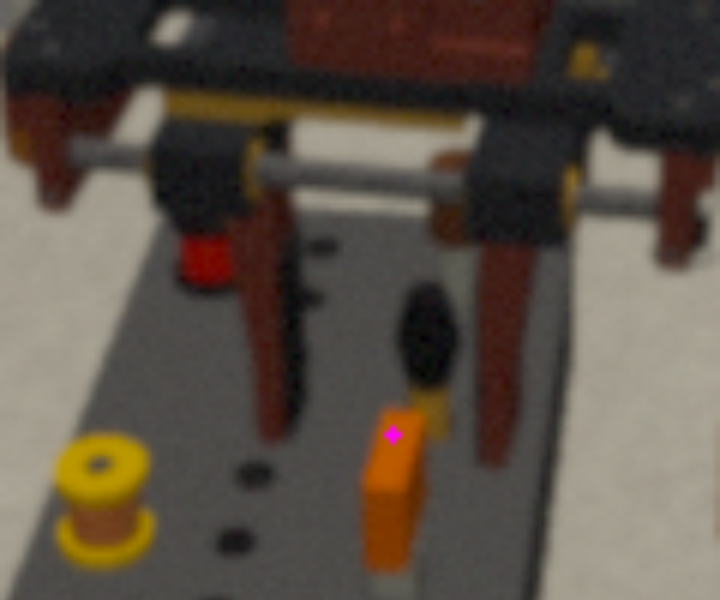

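{"name": "move_arm", "arguments": {
  "deltas": [
    [110, 0.0027, -0.0, 0.015, 0],
    [110, 0.0027, 0.0, 0.034, 0],
    [110, 0.0027, 0.0, 0.034, 0],
    [110, 0.0027, 0, 0.034, 0]
  ]
}}

```text
t: 3.52
ee_pos: [445.4, 268.3, 83.2]
orientation: [-1.979, -2.44, 0.0]
ft_force: [0.3, 0.2, 0.2]
width: 49.9
```

```bash
python3 - <<'E'
from h import *
plan(445.5,267.5,83,1.78)
im=get_image("side")
cv2.imwrite("pics/s3.png",cv2.resize(im[205:305,180:290],(660,600)))
E
```

```text
t 3.52 pos [445.4 268.3  83.2] yawx 1.778 tilt [-2.e-04 -2.e-04 -1.e+00] F [0.3 0.2 0.2] w 49.9 q [ 0.52  0.51  1.95 -0.    0.68  0.31]
delta [-0.0008 -0.0001  0.0002] roll -0.002
```

View pics/s3.png

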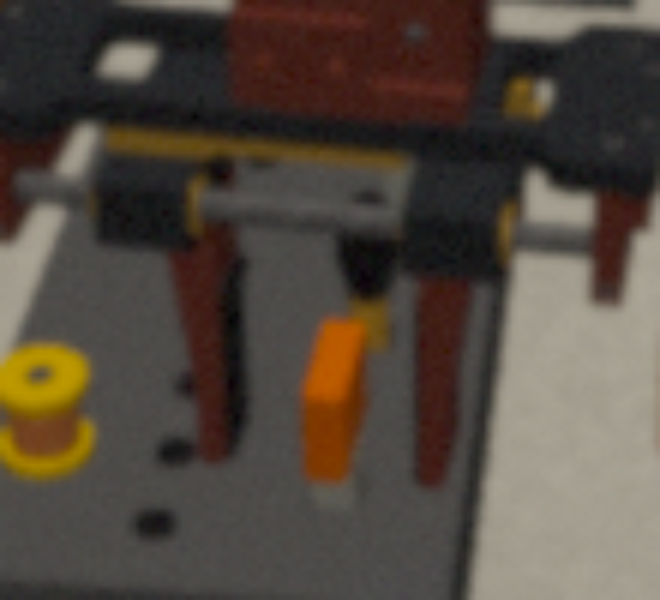

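{"name": "move_arm", "arguments": {
  "deltas": [
    [200, 0, 0, 0, 0],
    [255, 0, 0, 0, 0],
    [255, 0, 0, 0, 0],
    [255, 0, 0, 0, 0],
    [255, 0, 0, 0, 0]
  ]
}}

```text
t: 3.98
ee_pos: [445.4, 268.7, 82.8]
orientation: [1.979, 2.44, 0.001]
ft_force: [-1.2, -0.2, 0.5]
width: 20.4
```

```bash
python3 - <<'E'
from h import *
plan(445.5,267.5,83,1.78)
im=get_image("side")
cv2.imwrite("pics/s4.png",cv2.resize(im[205:305,180:290],(660,600)))
E
```

```text
t 3.98 pos [445.4 268.7  82.8] yawx 1.779 tilt [ 4.e-04  3.e-04 -1.e+00] F [-1.2 -0.2  0.5] w 20.4 q [0.52 0.51 1.95 0.   0.68 0.31]
delta [-0.0012 -0.0001 -0.0002] roll -0.001
```

View pics/s4.png

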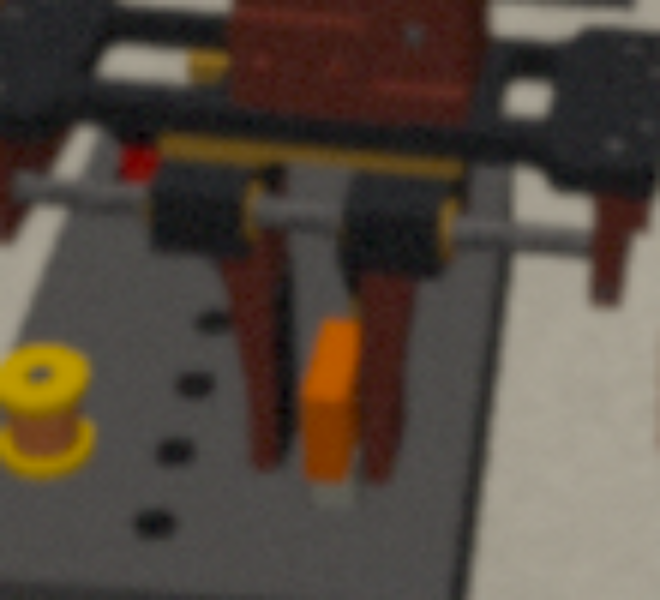

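{"name": "move_arm", "arguments": {
  "deltas": [
    [196, -0.001, -0.002, 0, 0],
    [196, -0.001, -0.002, 0, 0],
    [230, -0.001, -0.002, 0, 0]
  ]
}}

```text
t: 4.28
ee_pos: [443.3, 267.1, 82.4]
orientation: [-1.979, -2.44, 0.001]
ft_force: [-0.1, -0.4, -0.1]
width: 16.3
```

```bash
python3 - <<'E'
from h import *
plan(445.5,267.5,83,1.78)
im=get_image("side")
cv2.imwrite("pics/s5.png",cv2.resize(im[205:305,180:290],(660,600)))
E
```

```text
t 4.28 pos [443.3 267.1  82.4] yawx 1.779 tilt [-3.e-04 -2.e-04 -1.e+00] F [-0.1 -0.4 -0.1] w 16.3 q [ 0.52  0.51  1.96 -0.    0.68  0.31]
delta [-0.      0.0023 -0.0006] roll -0.001
```

View pics/s5.png

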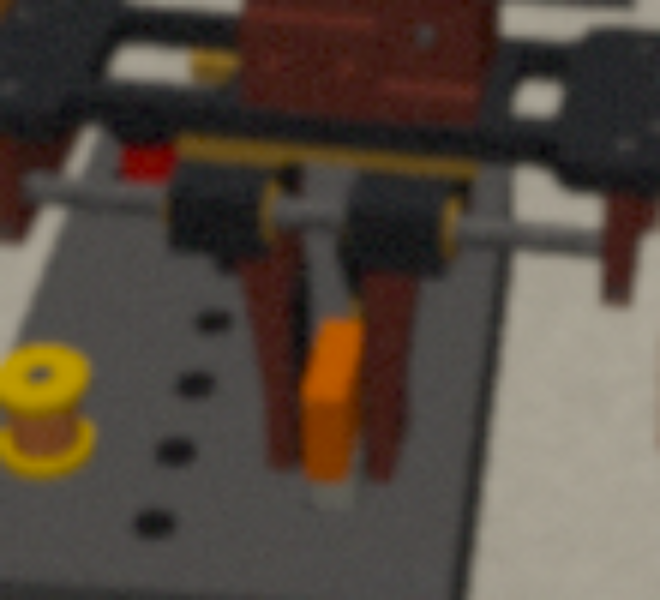

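Centred. Close fully.

{"name": "move_arm", "arguments": {
  "deltas": [
    [255, 0, 0, 0, 0],
    [255, 0, 0, 0, 0],
    [255, 0, 0, 0, 0],
    [255, 0, 0, 0, 0],
    [255, 0, 0, 0, 0]
  ]
}}

```text
t: 4.75
ee_pos: [443.4, 267.2, 82.4]
orientation: [-1.979, -2.44, 0.0]
ft_force: [-0.0, -0.6, -1.1]
width: 11.9
```

```bash
python3 - <<'E'
from h import *
plan(445.5,267.5,83,1.78); print(get_obs()["moment"])
E
```

```text
t 4.75 pos [443.4 267.2  82.4] yawx 1.779 tilt [-1.e-04 -1.e-04 -1.e+00] F [-0.  -0.6 -1.1] w 11.9 q [0.52 0.51 1.96 0.   0.68 0.31]
delta [-0.0001  0.0021 -0.0006] roll -0.001
[-0.08633132 -0.05686852  0.00210049]
```

{"name": "move_arm", "arguments": {
  "deltas": [
    [255, 0, 0, -0.012, 0],
    [255, 0, 0, -0.03, 0],
    [255, 0, 0, -0.06, 0],
    [255, 0, 0, -0.09, 0],
    [255, 0, 0, -0.12, 0]
  ]
}}

```text
t: 5.17
ee_pos: [443.1, 267.0, 203.5]
orientation: [-1.979, -2.44, 0.001]
ft_force: [-0.3, 0.4, -0.6]
width: 11.7
```

```bash
python3 - <<'E'
from h import *
plan(530,60,200,1.731)
cv2.imwrite("pics/s6.png",get_image("side")); 
E
```

```text
t 5.17 pos [443.1 267.  203.5] yawx 1.779 tilt [-8.e-04 -5.e-04 -1.e+00] F [-0.3  0.4 -0.6] w 11.7 q [ 0.52  0.31  1.89 -0.    0.94  0.31]
delta [-0.2205  0.0423  0.0035] roll 0.048
```

View pics/s6.png

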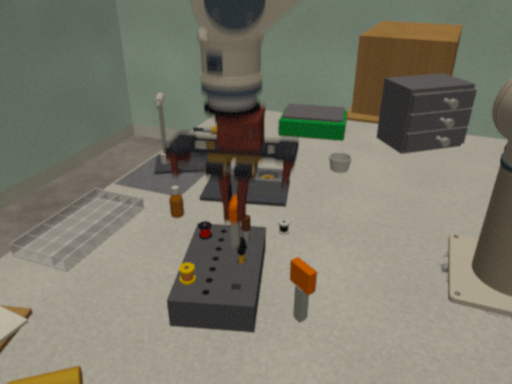

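{"name": "move_arm", "arguments": {
  "deltas": [
    [255, -0.22, 0.042, 0, 0.048],
    [255, -0.22, 0.042, 0, 0.048],
    [255, -0.22, 0.042, 0, 0.048],
    [255, -0.22, 0.042, 0, 0.048],
    [255, -0.22, 0.042, 0, 0.048]
  ]
}}

```text
t: 5.63
ee_pos: [524.3, 73.3, 202.5]
orientation: [2.036, 2.392, 0.0]
ft_force: [0.6, 0.1, -0.8]
width: 11.8
```

```bash
python3 - <<'E'
from h import *
plan(541.5,-152.5,200,1.731)
E
```

```text
t 5.63 pos [524.3  73.3 202.5] yawx 1.731 tilt [ 2.e-04  1.e-04 -1.e+00] F [ 0.6  0.1 -0.8] w 11.8 q [ 0.12  0.33  1.87  0.    0.94 -0.04]
delta [-0.2256 -0.0191  0.0024] roll 0.0
```

{"name": "move_arm", "arguments": {
  "deltas": [
    [255, -0.212, -0.022, 0, 0],
    [255, -0.212, -0.022, 0.0, 0],
    [255, -0.212, -0.022, 0.0, 0],
    [255, -0.212, -0.022, 0.01, 0],
    [255, -0.212, -0.022, 0.03, 0]
  ]
}}

```text
t: 6.05
ee_pos: [537.3, -130.7, 180.1]
orientation: [2.034, 2.387, 0.004]
ft_force: [1.4, 0.4, -0.5]
width: 11.7
```

{"name": "move_arm", "arguments": {
  "deltas": [
    [255, 0, 0, 0.01, 0],
    [255, 0, 0, 0.02, 0],
    [255, 0, 0, 0.025, 0],
    [255, 0, 0, 0.025, 0]
  ]
}}

```text
t: 6.38
ee_pos: [534.5, -126.4, 151.6]
orientation: [-2.034, -2.391, 0.002]
ft_force: [-0.2, 0.6, -0.8]
width: 11.6
```

```bash
python3 - <<'E'
from h import *
plan(541.5,-152.5,120,1.731);print(get_obs()["moment"])
s=get_image("side");t=get_image("top");cv2.imwrite("pics/s7f.png",s);cv2.imwrite("pics/t7f.png",t)
cv2.imwrite("pics/s7.png",cv2.resize(s[80:220,180:340],(800,700))[:600])
cv2.imwrite("pics/t7.png",cv2.resize(t[80:220,230:370],(600,600)))
E
```

```text
t 6.38 pos [ 534.5 -126.4  151.6] yawx 1.732 tilt [-2.7e-03  9.0e-04 -1.0e+00] F [-0.2  0.6 -0.8] w 11.6 q [-0.25  0.43  1.86  0.    0.86 -0.42]
delta [-0.027   0.0028  0.0315] roll 0.001
[-0.00390115 -0.01102588  0.03522598]
```

View pics/s7.png

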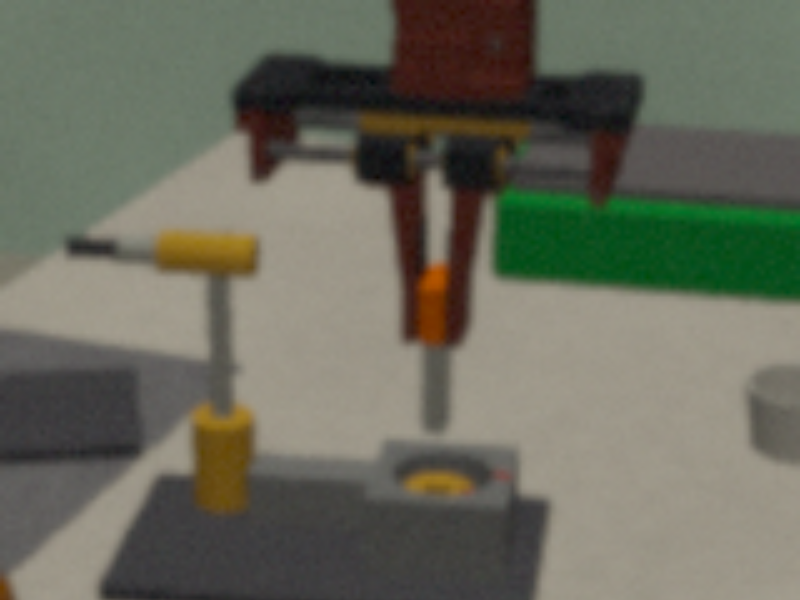

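View pics/t7.png

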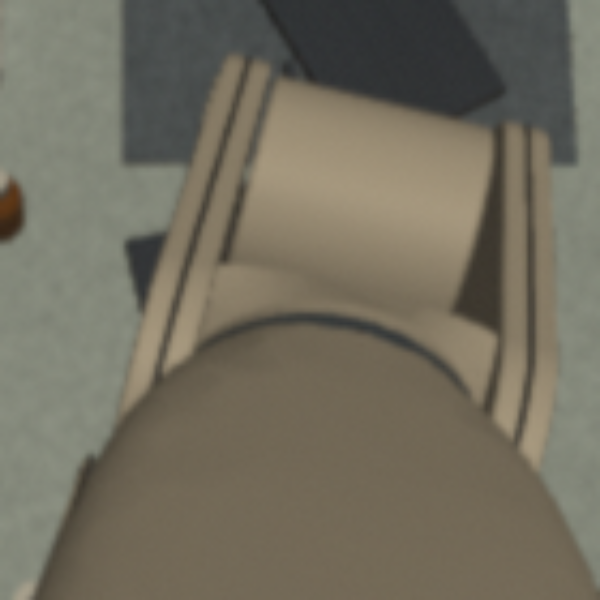

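{"name": "move_arm", "arguments": {
  "deltas": [
    [255, -0.027, 0.003, 0.005, 0],
    [255, -0.027, 0.003, 0.014, 0],
    [255, -0.027, 0.003, 0.014, 0],
    [255, -0.027, 0.003, 0.014, 0]
  ]
}}

```text
t: 6.82
ee_pos: [542.4, -152.9, 138.9]
orientation: [-2.035, -2.392, 0.0]
ft_force: [-0.4, -0.1, -1.2]
width: 11.5
```

```bash
python3 - <<'E'
from h import *
plan(541.5,-152.5,120,1.731);print(get_obs()["moment"])
s=get_image("side");cv2.imwrite("pics/s8f.png",s)
cv2.imwrite("pics/s8.png",cv2.resize(s[115:195,225:305],(600,600),interpolation=cv2.INTER_CUBIC))
E
```

```text
t 6.82 pos [ 542.4 -152.9  138.9] yawx 1.731 tilt [-8.e-04  5.e-04 -1.e+00] F [-0.4 -0.1 -1.2] w 11.5 q [-0.3   0.47  1.83  0.    0.84 -0.46]
delta [ 0.0005 -0.0009  0.0189] roll 0.0
[-0.00424221 -0.0736286   0.01276289]
```

View pics/s8.png

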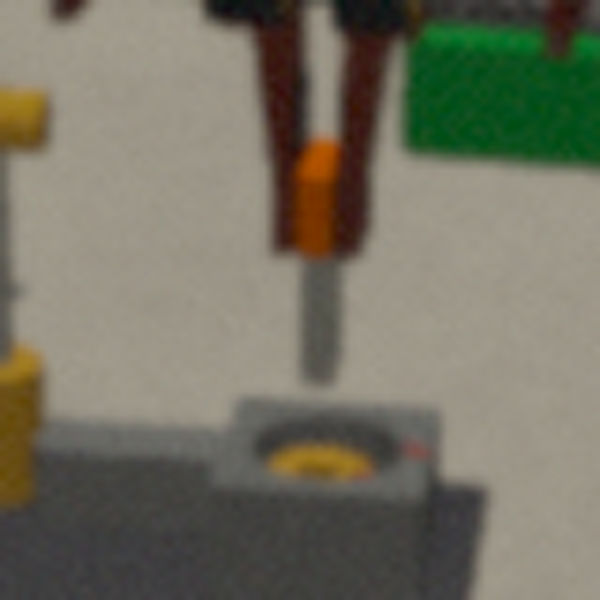

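```bash
cat > fit.py <<'E'
from h import *
def fitshank(s,tcp,yaw,zf,rowmargin=3):
    # rows limited to the shank below fingertips
    top=proj("side",[tcp[0],tcp[1],zf+47])[0];bot=proj("side",[tcp[0],tcp[1],zf])[0]
    x0,x1=int(top[0])-11,int(top[0])+12;y0,y1=int(top[1]),int(bot[1])+rowmargin+1
    g=s[y0:y1,x0:x1].astype(np.float32).mean(2)
    bg=np.median(np.r_[g[:,:4].ravel(),g[:,-4:].ravel()])
    def cost(p):
        m=sil("side",box(p[0],p[1],yaw,-6,6,-6,6,zf,zf+60),(x0,y0,x1,y1))
        return (((bg-p[2]*m)-g)**2).sum()/1000
    p0=np.array([tcp[0],tcp[1],60.])
    r=minimize(cost,p0,method="Nelder-Mead",options=dict(initial_simplex=[p0,p0+[4,0,0],p0+[0,4,0],p0+[0,0,10]],xatol=.01,fatol=.001,maxiter=600))
    return r.x,r.fun,g
E
python3 - <<'E'
from fit import *
s=cv2.imread("pics/s8f.png")
for zf in(75.5,76.5,77.5):
    x,f,g=fitshank(s,[542.4,-152.9],0.16,zf);print(zf,np.round(x,2),round(f,2))
print(np.round(g).astype(int))
# insert in side view, initial picture; visible: below the rim; rim in front occludes.  fit with occluder
s0=cv2.imread("pics/side0.png").astype(np.float32)
x0,y0,x1,y1=250,164,286,186
a=(s0[...,2]-s0[...,0])[y0:y1,x0:x1];print(np.round(a).astype(int)[4:18])
E
```

```text
75.5 [ 541.66 -148.91   62.03] 107.61
76.5 [ 543.78 -154.46   65.99] 63.61
77.5 [ 544.71 -156.93   67.27] 60.05
[[148 146 146 142 132  99  78  80  78  70  63  58  59  52  48  58  73 111
  141 149 149 147 150]
 [145 145 146 144 139 126 119 116 112  90  78  72  72  70  68  88 110 130
  142 148 147 149 149]
 [146 144 147 146 147 142 141 140 129 106  84  81  79  81 101 124 138 145
  149 148 148 146 148]
 [146 146 149 149 145 146 144 144 133 103  87  80  84  87 110 136 145 148
  148 147 148 149 149]
 [145 144 144 147 146 147 145 144 135 101  84  84  84  90 110 139 148 149
  149 149 147 150 149]
 [145 145 143 147 149 147 148 146 134 100  87  81  83  91 115 144 148 148
  149 146 149 149 149]
 [147 146 143 146 148 147 148 146 133 102  87  85  85  87 112 141 151 148
  148 149 150 148 148]
 [146 147 146 147 149 148 149 150 134 104  85  81  85  90 113 138 146 149
  147 150 148 150 150]
 [145 147 145 147 149 148 147 146 133 102  86  81  84  89 110 139 146 146
  150 149 149 149 149]
 [149 148 148 148 149 145 145 145 134 100  84  83  80  88 113 142 146 147
  149 149 149 148 147]
 [150 147 151 149 
[... 2436 characters left out ...]
  60  82  93  98  94  82  91
  100 101 110 112 102  88  53  16   5   3   3   3   4   7   6  15  19  18]
 [  3   1   5   3   6   1   5   4   5   6  10  24  38  47  50  44  50  54
   56  63  71  73  62  53  35  15   5   2   5   3   4   3   6  10  16  21]
 [  3   3   5   5   5   6   3   4   5   4   5   8  11  16  13  12  17  25
   25  24  30  25  20  16  13   5   2   4   4   2   6   4   3   7   7  12]
 [  2   1   4   4   3   2   0   3   4   5   4   5   4   3   4   7   4   8
   10   8   5   7   5   6   5   5   4   4   3   4   5   2   3   2   1   6]
 [  4   7   5   4   2   4   5   3   1   5   4   3   3   2   5   3   8   3
    4   5   6   1   4   4   3   3   5   3   3   2   4   3   2   1  -1  -1]]
```

```bash
python3 - <<'E'
from fit import *
s0=cv2.imread("pics/side0.png").astype(np.float32)
roi=(250,164,286,186);x0,y0,x1,y1=roi
a=(s0[...,2]-s0[...,0])[y0:y1,x0:x1]
a=np.clip(a-4,0,None)
a[:, 26:]=0
th=np.linspace(0,2*np.pi,80)
yy,xx=np.mgrid[y0:y1,x0:x1]
circ=lambda x,y,r,z:np.c_[x+r*np.cos(th),y+r*np.sin(th),z+0*th]
w=np.ones(a.shape);
def cost(p):
    A=sil("side",circ(p[0],p[1],19,44),roi);B=sil("side",circ(p[3],p[4],25,54),roi)
    h=proj("side",[p[0],p[1],42])[0]; w=1-np.exp(-(((xx-h[0])/5)**2+((yy-h[1])/2)**2))
    return (w*(A*B*p[2]-a)**2).sum()/1000+0.0*((p[3]-540)**2)
for st in([541,-153,115,540,-152],[538,-150,115,540,-154]):
    p0=np.array(st,float);S=[p0]+[p0+d for d in np.diag([3,3,10,3,3.])]
    r=minimize(cost,p0,method="Nelder-Mead",options=dict(initial_simplex=S,maxiter=2000));print(np.round(r.x,2),r.fun)
print(proj("side",[[541.6,-152.4,44],[541.6,-152.4,76.5],[541.6,-152.4,126]]))
from fit import *
s=cv2.imread("pics/s8f.png")
t=proj("side",[542.4,-152.9,123.5])[0];print(int(t[0])-11,int(t[1]))
E
```

```text
[ 543.69 -154.22  118.29  541.47 -155.05] 33.21021557312079
[ 543.86 -154.4   117.87  541.48 -155.03] 33.19850073442089
[[267.548271   177.79853206]
 [267.73816103 166.09877721]
 [268.03779041 147.63761604]]
256 148
```

{"name": "move_arm", "arguments": {
  "deltas": [
    [255, 0, 0, 0.01, 0],
    [255, 0, 0, 0.02, 0],
    [255, 0, 0, 0.028, 0],
    [255, 0, 0, 0.028, 0],
    [255, 0, 0, 0.028, 0]
  ]
}}

```text
t: 7.28
ee_pos: [542.1, -153.5, 110.0]
orientation: [-2.035, -2.391, 0.001]
ft_force: [0.9, 0.4, -1.0]
width: 11.9
```

```bash
python3 - <<'E'
from h import *
plan(541.5,-152.5,106.4,1.731);print(get_obs()["moment"])
s=get_image("side");cv2.imwrite("pics/s9f.png",s)
cv2.imwrite("pics/s9.png",cv2.resize(s[115:195,225:305],(600,600),interpolation=cv2.INTER_CUBIC))
E
```

```text
t 7.28 pos [ 542.1 -153.5  110. ] yawx 1.731 tilt [-2.e-03  6.e-04 -1.e+00] F [ 0.9  0.4 -1. ] w 11.9 q [-0.3   0.51  1.84 -0.    0.79 -0.46]
delta [ 0.0011 -0.0004  0.0036] roll -0.0
[-0.0332129  -0.11347395 -0.0312551 ]
```

View pics/s9.png

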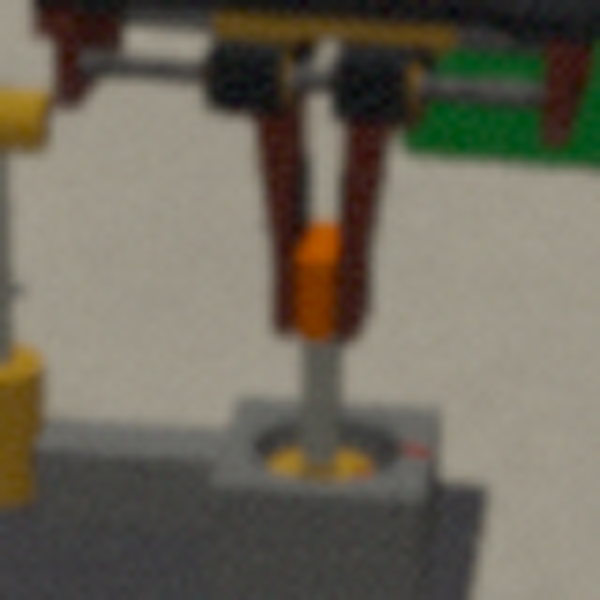

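{"name": "move_arm", "arguments": {
  "deltas": [
    [255, 0.0, 0, 0.001, 0],
    [255, 0.0, 0, 0.002, 0],
    [255, 0.0, 0, 0.003, 0],
    [255, 0, 0, 0.003, 0]
  ]
}}

```text
t: 7.67
ee_pos: [542.8, -153.9, 108.0]
orientation: [2.037, 2.392, 0.0]
ft_force: [-0.3, -0.7, -1.2]
width: 11.7
```

{"name": "move_arm", "arguments": {
  "deltas": [
    [255, 0.0, 0, 0.0007, 0],
    [255, 0.0, 0, 0.0014, 0],
    [255, 0, 0, 0.0014, 0]
  ]
}}

```text
t: 7.92
ee_pos: [542.7, -153.8, 106.5]
orientation: [-2.037, -2.392, 0.0]
ft_force: [-0.3, -0.3, -1.0]
width: 11.9
```

{"name": "move_arm", "arguments": {
  "deltas": [
    [255, 0.0, 0, 0.0007, 0],
    [255, 0.0, 0, 0.0014, 0],
    [255, 0, 0, 0.0014, 0]
  ]
}}

```text
t: 8.17
ee_pos: [542.9, -153.8, 105.5]
orientation: [2.037, 2.392, 0.0]
ft_force: [-0.5, 1.2, 4.6]
width: 11.7
```

{"name": "move_arm", "arguments": {
  "deltas": [
    [255, 0.0, 0, 0.0007, 0],
    [255, 0.0, 0, 0.0014, 0],
    [255, 0, 0, 0.0014, 0]
  ]
}}

```text
t: 8.42
ee_pos: [543.1, -153.9, 105.0]
orientation: [2.036, 2.391, 0.001]
ft_force: [-2.9, 1.3, 12.7]
width: 12.0
```

```bash
python3 - <<'E'
from h import *
plan(542.2,-152.8,105.5,1.731);print(get_obs()["moment"])
E
```

```text
t 8.42 pos [ 543.1 -153.9  105. ] yawx 1.731 tilt [ 8.e-04 -2.e-04 -1.e+00] F [-2.9  1.3 12.7] w 12.0 q [-0.3   0.52  1.85  0.    0.78 -0.46]
delta [ 0.0012 -0.0007 -0.0005] roll -0.0
[ 0.26586063  0.6051864  -0.00803909]
```

{"name": "move_arm", "arguments": {
  "deltas": [
    [255, 0.0, 0, -0.0012, 0],
    [255, 0.0012, -0.0007, -0.0012, 0],
    [255, 0.0012, -0.0007, -0.0005, 0],
    [255, 0.0012, -0.0007, -0.0003, 0],
    [255, 0.0012, -0.0007, 0.0, 0]
  ]
}}

```text
t: 8.83
ee_pos: [541.5, -152.7, 103.3]
orientation: [-2.036, -2.391, 0.001]
ft_force: [0.7, -1.0, -1.2]
width: 11.6
```

```bash
python3 - <<'E'
from h import *
plan(542.2,-152.8,105.5,1.731);print(get_obs()["moment"])
E
```

```text
t 8.83 pos [ 541.5 -152.7  103.3] yawx 1.731 tilt [-8.e-04  2.e-04 -1.e+00] F [ 0.7 -1.  -1.2] w 11.6 q [-0.3   0.52  1.85 -0.    0.77 -0.46]
delta [-0.0002  0.0007 -0.0022] roll -0.0
[-0.06594229 -0.09869576 -0.01829594]
```

{"name": "move_arm", "arguments": {
  "deltas": [
    [255, 0, 0, 0.001, 0],
    [255, 0, 0, 0.002, 0],
    [255, 0, 0, 0.003, 0],
    [255, 0, 0, 0.003, 0]
  ]
}}

```text
t: 9.17
ee_pos: [541.6, -152.7, 100.4]
orientation: [-2.036, -2.391, 0.0]
ft_force: [-0.5, 0.3, -1.5]
width: 12.3
```

```bash
python3 - <<'E'
from h import *
plan(541.5,-152.7,86.4,1.731);print(get_obs()["moment"])
E
```

```text
t 9.17 pos [ 541.6 -152.7  100.4] yawx 1.731 tilt [-5.e-04  2.e-04 -1.e+00] F [-0.5  0.3 -1.5] w 12.3 q [-0.3   0.53  1.85  0.    0.77 -0.46]
delta [ 0.     -0.0001  0.014 ] roll -0.0
[ 0.02225378 -0.03062958 -0.02235404]
```

In the hole, no side load. Continue down gently.

{"name": "move_arm", "arguments": {
  "deltas": [
    [255, 0, 0, 0.0012, 0],
    [255, 0, 0, 0.0024, 0],
    [255, 0, 0, 0.0036, 0],
    [255, 0, 0, 0.0048, 0],
    [255, 0, 0, 0.005, 0]
  ]
}}

```text
t: 9.58
ee_pos: [541.8, -152.7, 95.5]
orientation: [-2.037, -2.392, 0.0]
ft_force: [0.1, 1.2, -0.4]
width: 11.7
```

{"name": "move_arm", "arguments": {
  "deltas": [
    [255, 0, 0, 0.0012, 0],
    [255, 0, 0, 0.0024, 0],
    [255, 0, 0, 0.0036, 0],
    [255, 0, 0, 0.0045, 0],
    [255, 0, 0, 0.0045, 0]
  ]
}}

```text
t: 10.0
ee_pos: [541.8, -152.7, 91.0]
orientation: [-2.037, -2.392, 0.0]
ft_force: [-0.5, 1.3, -1.3]
width: 11.9
```

```bash
python3 - <<'E'
from h import *
plan(541.5,-152.7,86.4,1.731);print(get_obs()["moment"])
E
```

```text
t 10.0 pos [ 541.8 -152.7   91. ] yawx 1.731 tilt [-1.e-04  1.e-04 -1.e+00] F [-0.5  1.3 -1.3] w 11.9 q [-0.3   0.54  1.85  0.    0.75 -0.46]
delta [ 0.0001 -0.0003  0.0046] roll -0.0
[ 0.24388655 -0.15790569 -0.00957527]
```

{"name": "move_arm", "arguments": {
  "deltas": [
    [255, 0, 0, 0.001, 0],
    [255, 0, 0, 0.002, 0],
    [255, 0, 0, 0.003, 0],
    [255, 0, 0, 0.0035, 0],
    [255, 0, 0, 0.0035, 0]
  ]
}}

```text
t: 10.42
ee_pos: [541.8, -152.7, 87.6]
orientation: [-2.037, -2.392, 0.0]
ft_force: [0.4, 1.1, -0.8]
width: 12.1
```

{"name": "move_arm", "arguments": {
  "deltas": [
    [255, 0, 0, 0.0006, 0],
    [255, 0, 0, 0.0012, 0],
    [255, 0, 0, 0.0012, 0]
  ]
}}

```text
t: 10.67
ee_pos: [541.8, -152.8, 86.5]
orientation: [-2.037, -2.392, -0.0]
ft_force: [-0.0, 1.2, -1.2]
width: 12.0
```

{"name": "move_arm", "arguments": {
  "deltas": [
    [255, 0, 0, 0.0005, 0],
    [255, 0, 0, 0.001, 0],
    [255, 0, 0, 0.001, 0]
  ]
}}

```text
t: 10.92
ee_pos: [542.0, -152.8, 86.4]
orientation: [2.037, 2.392, 0.0]
ft_force: [-2.5, 2.1, 8.3]
width: 11.7
```

{"name": "move_arm", "arguments": {
  "deltas": [
    [255, 0, 0, 0.0005, 0],
    [255, 0, 0, 0.0005, 0],
    [255, 0, 0, 0.0005, 0]
  ]
}}

```text
t: 11.17
ee_pos: [542.0, -152.8, 86.3]
orientation: [2.037, 2.392, 0.0]
ft_force: [-4.5, 2.9, 13.6]
width: 11.6
```

{"name": "move_arm", "arguments": {
  "deltas": [
    [255, 0, 0, -0.0007, 0.0],
    [255, 0, 0, -0.0007, 0.05],
    [255, 0, 0, -0.0007, 0.1],
    [255, 0, 0, -0.0007, 0.15],
    [255, 0, 0, -0.0007, 0.2]
  ]
}}

```text
t: 11.58
ee_pos: [542.2, -152.6, 86.4]
orientation: [2.268, 2.174, 0.001]
ft_force: [-2.0, 4.2, 6.0]
width: 11.8
```

```bash
python3 - <<'E'
from h import *
plan(541.8,-152.7,86.4,0.3);print(get_obs()["moment"])
E
```

```text
t 11.58 pos [ 542.2 -152.6   86.4] yawx 1.528 tilt [ 7.e-04  1.e-04 -1.e+00] F [-2.   4.2  6. ] w 11.8 q [-0.3   0.55  1.85  0.    0.74 -0.25]
delta [-0.0001 -0.0004 -0.    ] roll 1.228
[0.77979784 0.12684824 0.06234939]
```

{"name": "move_arm", "arguments": {
  "deltas": [
    [255, 0, 0, 0, 0.07],
    [255, 0, 0, 0, 0.14],
    [255, 0, 0, 0, 0.21],
    [255, 0, 0, 0, 0.28],
    [255, 0, 0, 0, 0.35]
  ]
}}

```text
t: 12.0
ee_pos: [542.2, -152.6, 86.4]
orientation: [2.613, 1.744, 0.001]
ft_force: [-1.6, 3.9, 6.4]
width: 12.1
```

```bash
python3 - <<'E'
from h import *
plan(541.8,-152.7,86.4,0.3);print(get_obs()["moment"])
E
```

```text
t 12.0 pos [ 542.2 -152.6   86.4] yawx 1.177 tilt [ 6.e-04  2.e-04 -1.e+00] F [-1.6  3.9  6.4] w 12.1 q [-0.3   0.55  1.85  0.    0.74  0.1 ]
delta [-0.0003 -0.0003 -0.    ] roll 0.877
[0.90899603 0.16901935 0.04853416]
```

{"name": "move_arm", "arguments": {
  "deltas": [
    [255, 0, 0, 0, 0.07],
    [255, 0, 0, 0, 0.14],
    [255, 0, 0, 0, 0.21],
    [255, 0, 0, 0, 0.28],
    [255, 0, 0, 0, 0.35]
  ]
}}

```text
t: 12.42
ee_pos: [542.1, -152.4, 86.4]
orientation: [-2.876, -1.263, -0.001]
ft_force: [-0.4, 4.4, 7.3]
width: 11.8
```

```bash
python3 - <<'E'
from h import *
plan(541.8,-152.7,86.4,0.3);print(get_obs()["moment"])
s=get_image("side");cv2.imwrite("pics/s10.png",cv2.resize(s[80:200,180:340],(800,600),interpolation=cv2.INTER_CUBIC))
E
```

```text
t 12.42 pos [ 542.1 -152.4   86.4] yawx 0.827 tilt [ 6.e-04  4.e-04 -1.e+00] F [-0.4  4.4  7.3] w 11.8 q [-0.3   0.55  1.85  0.    0.74  0.45]
delta [-0.0004 -0.0001 -0.    ] roll 0.527
[0.95332334 0.20073545 0.06786528]
```

View pics/s10.png

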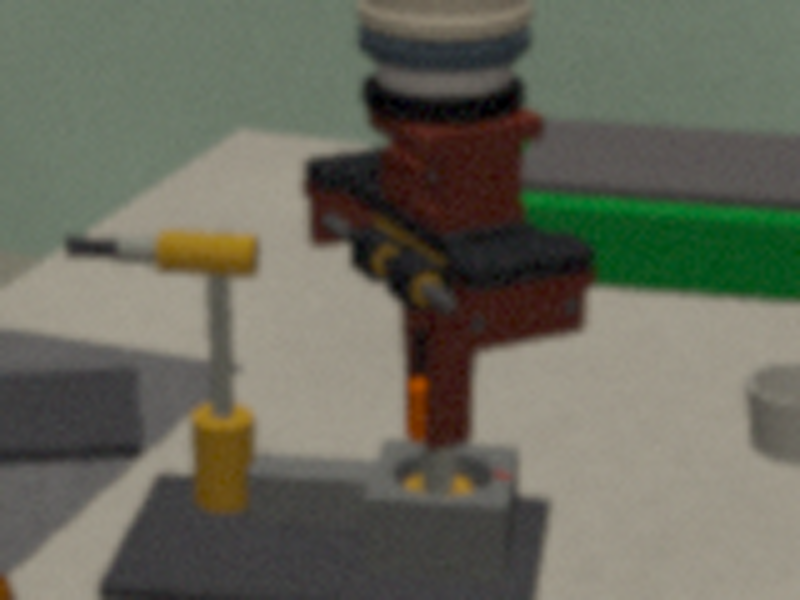

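Turning freely, key seated, clear of the post. Continue, slower near the stop.

{"name": "move_arm", "arguments": {
  "deltas": [
    [255, 0, 0, 0, 0.07],
    [255, 0, 0, 0, 0.14],
    [255, 0, 0, 0, 0.21],
    [255, 0, 0, 0, 0.28],
    [255, 0, 0, 0, 0.3]
  ]
}}

```text
t: 12.88
ee_pos: [542.3, -152.5, 86.4]
orientation: [3.033, 0.819, 0.001]
ft_force: [-0.3, 4.9, 6.7]
width: 12.1
```

```bash
python3 - <<'E'
from h import *
plan(541.8,-152.7,86.4,0.3);print(get_obs()["moment"])
E
```

```text
t 12.88 pos [ 542.3 -152.5   86.4] yawx 0.527 tilt [ 8.e-04  2.e-04 -1.e+00] F [-0.3  4.9  6.7] w 12.1 q [-0.3   0.55  1.85  0.    0.74  0.75]
delta [-0.0005 -0.0001 -0.    ] roll 0.227
[0.88264352 0.23471729 0.08805539]
```

{"name": "move_arm", "arguments": {
  "deltas": [
    [255, 0, 0, 0, 0.05],
    [255, 0, 0, 0, 0.1],
    [255, 0, 0, 0, 0.15],
    [255, 0, 0, 0, 0.15]
  ]
}}

```text
t: 13.22
ee_pos: [542.3, -152.6, 86.4]
orientation: [3.086, 0.59, 0.001]
ft_force: [-0.6, 4.0, 5.9]
width: 11.8
```

```bash
python3 - <<'E'
from h import *
plan(541.8,-152.7,86.4,0.3);print(get_obs()["moment"])
E
```

```text
t 13.22 pos [ 542.3 -152.6   86.4] yawx 0.378 tilt [ 9.e-04  2.e-04 -1.e+00] F [-0.6  4.   5.9] w 11.8 q [-0.3   0.55  1.85  0.    0.74  0.9 ]
delta [-0.0005 -0.0001  0.    ] roll 0.078
[0.83275229 0.14061683 0.07882107]
```

{"name": "move_arm", "arguments": {
  "deltas": [
    [255, 0, 0, 0, 0.03],
    [255, 0, 0, 0, 0.06],
    [255, 0, 0, 0, 0.06]
  ]
}}

```text
t: 13.47
ee_pos: [542.3, -152.6, 86.4]
orientation: [3.102, 0.499, 0.001]
ft_force: [-1.4, 3.3, 6.0]
width: 11.9
```

```bash
python3 - <<'E'
from h import *
plan(541.8,-152.7,86.4,0.3);print(get_obs()["moment"])
E
```

```text
t 13.47 pos [ 542.3 -152.6   86.4] yawx 0.319 tilt [ 9.e-04  1.e-04 -1.e+00] F [-1.4  3.3  6. ] w 11.9 q [-0.3   0.55  1.85  0.    0.74  0.96]
delta [-0.0005 -0.0001 -0.    ] roll 0.019
[0.86644732 0.16386362 0.02341561]
```

{"name": "move_arm", "arguments": {
  "deltas": [
    [255, 0, 0, 0, 0.025],
    [255, 0, 0, 0, 0.05],
    [255, 0, 0, 0, 0.05]
  ]
}}

```text
t: 13.72
ee_pos: [542.3, -152.6, 86.4]
orientation: [3.113, 0.422, 0.002]
ft_force: [-0.4, 3.5, 5.8]
width: 12.2
```

```bash
python3 - <<'E'
from h import *
plan(541.8,-152.7,86.4,0.3);print(get_obs()["moment"])
E
```

```text
t 13.72 pos [ 542.3 -152.6   86.4] yawx 0.269 tilt [ 1.e-03  1.e-04 -1.e+00] F [-0.4  3.5  5.8] w 12.2 q [-0.3   0.55  1.85  0.    0.74  1.01]
delta [-0.0005 -0.0001 -0.    ] roll -0.031
[0.80925468 0.16851158 0.1108986 ]
```

{"name": "move_arm", "arguments": {
  "deltas": [
    [255, 0, 0, 0, 0.02],
    [255, 0, 0, 0, 0.04],
    [255, 0, 0, 0, 0.04]
  ]
}}

```text
t: 13.97
ee_pos: [542.3, -152.7, 86.4]
orientation: [3.121, 0.36, 0.001]
ft_force: [0.0, 3.4, 6.7]
width: 11.9
```

```bash
python3 - <<'E'
from h import *
plan(541.8,-152.7,86.4,0.3);print(get_obs()["moment"])
E
```

```text
t 13.97 pos [ 542.3 -152.7   86.4] yawx 0.23 tilt [ 9.e-04  0.e+00 -1.e+00] F [0.  3.4 6.7] w 11.9 q [-0.3   0.55  1.85  0.    0.74  1.04]
delta [-0.0005 -0.0001 -0.    ] roll -0.07
[0.81170621 0.20964164 0.08215753]
```

Torque still just the turning friction; keep on in small steps.

{"name": "move_arm", "arguments": {
  "deltas": [
    [255, 0, 0, 0, 0.02],
    [255, 0, 0, 0, 0.04],
    [255, 0, 0, 0, 0.04]
  ]
}}

```text
t: 14.22
ee_pos: [542.3, -152.6, 86.4]
orientation: [3.127, 0.298, 0.001]
ft_force: [-0.6, 3.6, 5.3]
width: 12.0
```

```bash
python3 - <<'E'
from h import *
plan(541.8,-152.7,86.4,0.3);print(get_obs()["moment"])
E
```

```text
t 14.22 pos [ 542.3 -152.6   86.4] yawx 0.19 tilt [ 9.e-04  1.e-04 -1.e+00] F [-0.6  3.6  5.3] w 12.0 q [-0.3   0.55  1.85  0.    0.74  1.08]
delta [-0.0005 -0.     -0.    ] roll -0.11
[0.82745047 0.17403521 0.15943139]
```

{"name": "move_arm", "arguments": {
  "deltas": [
    [255, 0, 0, 0, 0.02],
    [255, 0, 0, 0, 0.03],
    [255, 0, 0, 0, 0.03]
  ]
}}

```text
t: 14.47
ee_pos: [542.3, -152.6, 86.4]
orientation: [3.131, 0.252, 0.001]
ft_force: [0.0, 3.9, 5.8]
width: 11.8
```

```bash
python3 - <<'E'
from h import *
plan(541.8,-152.7,86.4,0.3);print(get_obs()["moment"])
E
```

```text
t 14.47 pos [ 542.3 -152.6   86.4] yawx 0.161 tilt [ 9.e-04 -0.e+00 -1.e+00] F [0.  3.9 5.8] w 11.8 q [-0.3   0.55  1.85  0.    0.74  1.11]
delta [-0.0005 -0.     -0.    ] roll -0.139
[0.82822482 0.13882676 0.23022928]
```

{"name": "move_arm", "arguments": {
  "deltas": [
    [255, 0, -0.0003, -0.0004, -0.03],
    [255, 0, -0.0003, -0.0004, -0.05],
    [255, 0, -0.0003, -0.0004, -0.05]
  ]
}}

```text
t: 14.72
ee_pos: [542.2, -152.5, 86.4]
orientation: [3.124, 0.332, 0.001]
ft_force: [1.2, 1.8, 3.1]
width: 11.9
```

```bash
python3 - <<'E'
from h import *
plan(541.8,-152.7,86.4,0.3);print(get_obs()["moment"])
s=get_image("side");cv2.imwrite("pics/s11.png",cv2.resize(s[80:200,180:340],(800,600),interpolation=cv2.INTER_CUBIC))
E
```

```text
t 14.72 pos [ 542.2 -152.5   86.4] yawx 0.212 tilt [ 9.e-04 -2.e-04 -1.e+00] F [1.2 1.8 3.1] w 11.9 q [-0.3   0.55  1.85  0.    0.74  1.06]
delta [-0.0005  0.0001  0.    ] roll -0.088
[ 0.51614215 -0.10048479  0.04393311]
```

View pics/s11.png

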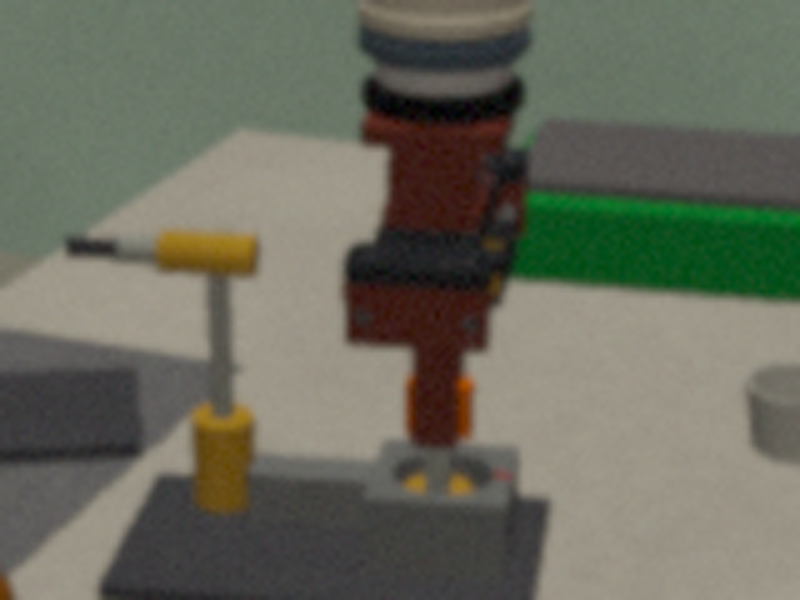

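{"name": "move_arm", "arguments": {
  "deltas": [
    [235, 0, 0, 0, 0],
    [215, 0, 0, 0, 0],
    [190, 0, 0, 0, 0],
    [160, 0, 0, 0, 0],
    [140, 0, 0, 0, 0]
  ]
}}

```text
t: 15.18
ee_pos: [541.6, -152.6, 85.9]
orientation: [3.124, 0.33, -0.001]
ft_force: [0.1, 1.1, 0.1]
width: 30.1
```

{"name": "move_arm", "arguments": {
  "deltas": [
    [140, 0, 0, 0, 0],
    [140, 0, 0, 0, 0],
    [140, 0, 0, -0.02, 0],
    [140, 0, 0, -0.05, 0],
    [140, 0, 0, -0.09, 0]
  ]
}}

```text
t: 15.6
ee_pos: [539.9, -152.0, 174.7]
orientation: [-3.122, -0.33, 0.008]
ft_force: [1.1, -0.4, -0.2]
width: 39.8
```

```bash
python3 - <<'E'
from h import *
plan(400,-400,200,0.2);print(get_obs()["moment"])
s=get_image("side");cv2.imwrite("pics/s12.png",cv2.resize(s[80:200,180:340],(800,600),interpolation=cv2.INTER_CUBIC))
E
```

```text
t 15.6 pos [ 539.9 -152.   174.7] yawx 0.211 tilt [-0.0055  0.0016 -1.    ] F [ 1.1 -0.4 -0.2] w 39.8 q [-0.3   0.41  1.82 -0.    0.92  1.06]
delta [-0.1888  0.2132 -0.0249] roll 0.011
[ 0.01270776 -0.05989829  0.01232937]
```

View pics/s12.png

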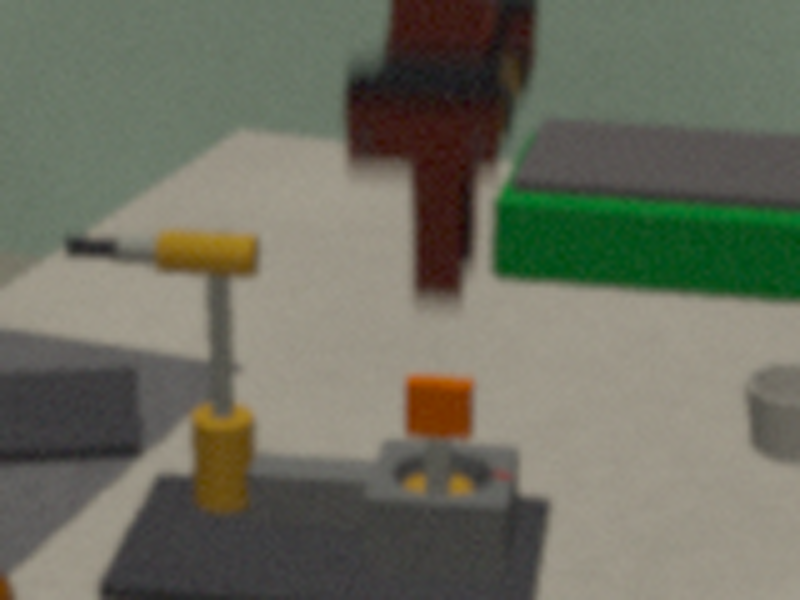

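Released; the key stands upright and seated. Move the arm aside and check from the top.

{"name": "move_arm", "arguments": {
  "deltas": [
    [140, 0, 0, -0.03, 0],
    [140, -0.05, 0.06, -0.03, 0],
    [140, -0.16, 0.2, -0.03, 0],
    [140, -0.16, 0.2, -0.03, 0],
    [140, -0.16, 0.2, -0.03, 0]
  ]
}}

```text
t: 16.07
ee_pos: [466.2, -302.6, 206.5]
orientation: [3.123, 0.332, 0.001]
ft_force: [0.6, -0.5, -1.1]
width: 39.7
```

{"name": "move_arm", "arguments": {
  "deltas": [
    [140, -0.05, 0.15, 0, 0],
    [140, -0.05, 0.15, 0, 0],
    [140, -0.05, 0.15, 0, 0],
    [140, -0.05, 0.15, 0, 0],
    [140, -0.05, 0.15, 0, 0]
  ]
}}

```text
t: 16.48
ee_pos: [448.5, -464.5, 206.2]
orientation: [3.121, 0.324, 0.002]
ft_force: [0.6, -0.4, 0.0]
width: 39.4
```

```bash
python3 - <<'E'
from h import *
plan(400,-400,200,0.2)
t=get_image("top");cv2.imwrite("pics/t13f.png",t);s=get_image("side");cv2.imwrite("pics/s13.png",s)
cv2.imwrite("pics/t13.png",cv2.resize(t[150:210,265:325],(600,600),interpolation=cv2.INTER_CUBIC))
E
```

```text
t 16.48 pos [ 448.5 -464.5  206.2] yawx 0.207 tilt [ 0.0015 -0.0034 -1.    ] F [ 0.6 -0.4  0. ] w 39.4 q [-0.82  0.49  1.61 -0.    1.05  0.54]
delta [-0.0342 -0.0731  0.006 ] roll 0.007
```

View pics/t13.png

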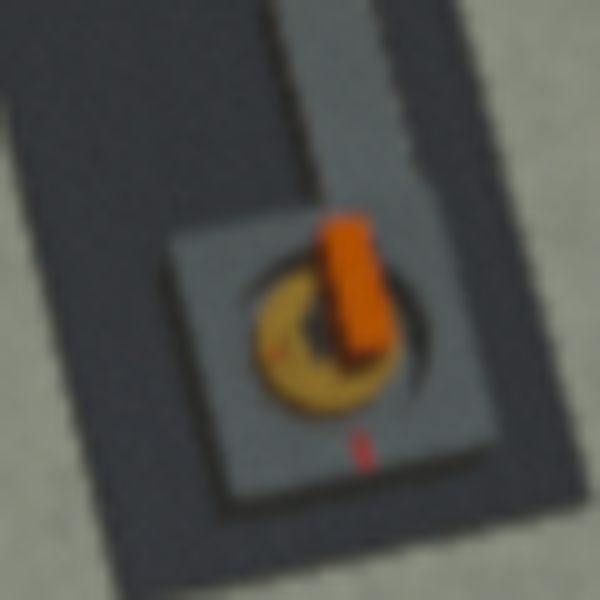

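View pics/s13.png

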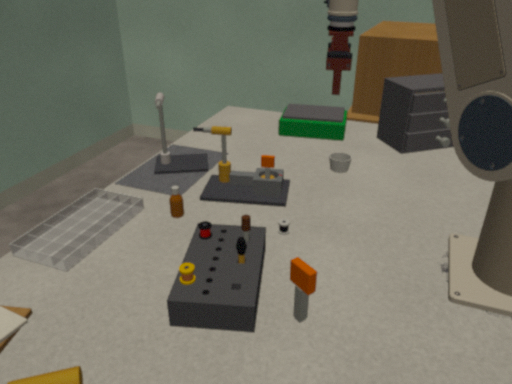

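View pics/t13f.png

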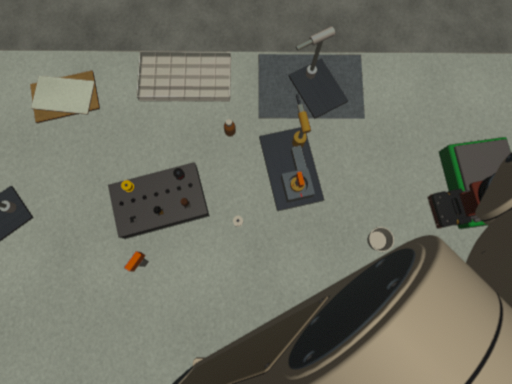

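{"name": "move_arm", "arguments": {
  "deltas": [
    [140, 0, 0, 0, 0],
    [140, 0, 0, 0, 0],
    [140, 0, 0, 0, 0],
    [140, 0, 0, 0, 0]
  ]
}}

```text
t: 16.92
ee_pos: [449.8, -457.4, 206.3]
orientation: [-3.124, -0.333, 0.0]
ft_force: [0.4, -0.4, 0.1]
width: 39.2
```

```bash
python3 - <<'E'
from h import *
t=cv2.imread("pics/t13f.png");f=lambda p:((p[0]+.5)/10-.5+265,(p[1]+.5)/10-.5+150)
c=ray("top",f((329,342)),44);m=ray("top",f((277,352)),44);d=m-c
print("lock est",0.21-(np.arctan2(d[1],d[0])-np.pi))
o=get_obs();print(o["t"],o["ee_pos"],o["qvel"].round(3),o["ft_force"].round(1))
close_job()
E
```

```text
lock est 1.5811827515732566
16.9167 [ 449.84233579 -457.36190577  206.34978979] [-0.004  0.001 -0.005  0.002  0.    -0.002] [ 0.4 -0.4  0.1]
the job is handed in; nothing more can be done
```

The key is seated in the socket and turned clockwise to the stop. I have let go of it, moved the arm clear and handed the job in at about 17 s.

- **Which key:** two orange-handled keys were in view. I took the smaller one, which stood in the block; the larger one on the table was left untouched.
- **Insertion:** the key first landed on the edge of the insert, pressing with about 13 N. I backed off, shifted it about 1.4 mm and it dropped in with no load. It then went down to the bore floor, at 24 mm above the table.
- **Turning:** turning took about 0.05–0.1 N m. At the end the torque rose to 0.23 N m, and I took that as the stop. I then backed off by 0.05 rad, within the key's play in the hole, before letting go.
- **Last checks:** the pictures show the key upright in the housing and the other things where they were. The force reading is zero and the arm is still.
- **One disagreement:** the red mark on the insert, read from the top picture, gives a lock angle of about 1.58 rad, not 1.45. I put that down to pixel error of about ±0.15 rad, and relied on the torque rise for the stop.

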